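Clear the waxing station for the next client

ROBOT

A 6-joint arm with a two-finger parallel gripper is mounted at the origin on the work surface. World frame = base frame: x ahead of the robot, y to its left, z up, the work surface at z = 0. Lengths are in m, angles in rad, forces in N, time in s.
With the tool pointing down it reaches from about 0.35 to 0.975 m from the base axis. Payload 4.9 kg.
Tool frame: the origin (TCP) lies midway between the tips of the shut fingers; the grasp point (between the pads) lies 19 mm behind it (manip.pinch_z is the distance from the TCP to the grasp point, in m); z points along the fingers, y is the direction in which the jaws open and shut (so a half turn about z gives the same grasp; the last joint's range is limited). The gripper opens to 85 mm and grips with 20 to 120 N. Pads are 22 mm wide; open, the fingers measure 114 mm over their backs; the gripper's body (76 mm by 85 mm) begins 54 mm behind the grasp point. The pads swing forward as they close: fully open they stand 13 mm farther back than shut.
Start: joints at [1.004, 0.053, 1.613, -0, 1.476, -0.119], TCP at [0.271, 0.563, 0.231] pointing down, gripper open.
Joint ranges: [-3.01, 3.01], [-1.01, 2.22], [0.06, 2.58], [-1.02, 4.17], [0.09, 2.62], [-3.14, 3.14]. Speed limits (rad/s): [2.57, 2.57, 3.14, 3.14, 3.14, 3.14].

INTERFACE

Orientations are given as a unit quaternion [w, x, y, z].
In Python, from plant import manip gives the robot as it stands.
- The arm moves only by the tool drive_tool, never from a script. Its argument "commands" is text: rows parted by semicolons, each of 5 numbers parted by spaces: the finger opening in mm, from 0 to 85.4, then the shift along the tool's x, y, z in units of 30 mm (1.0 is 30 mm), then the turn about the tool's z in degrees. A call has exactly 8 rows; each row shifts and turns the commanded pose from where the row before left it, along the tool's axes as they then stand; what a row does not reach is not made up. A row lasts 1/8 s, in which the tool goes at most 62.5 mm and 10.7 degrees, less where a joint would pass 70% of its speed; a pose out of reach is approached as far as the arm can. A call is refused whole if a number of a shift passes 1 or a number of a turn 10.7, either way. A call with a gripper value outside its range is refused whole. The fingers move at their own pace and stop on an object; the grip force is fixed at half the most. Time passes only in rows, so rows that do not move let the fingers close, or fill a call up. It gives the time, the measured TCP pose, the force and the opening at its end, in the units of the state.
- manip.state(): the state, without advancing time (a new reading comes with each control period).
- manip.grab_frame(name): name is "scene" or "top" or "wrist"; returns the picture (480x640x3 uint8, red, green, blue); there is no depth.
- manip.camera_params(name): a dict with "fx", "fy", "cx", "cy" (pixels), "distortion" ([k1, k2, p1, p2, k3] as OpenCV has them; the pictures are not rectified), "xyz" and "orientation" of the camera in the world. Camera axes: x right, y down, z forward; pixel columns grow to the right and rows downward; lengths in m; the calibration is good to about 2 mm. A picture is of the moment at which its call begins: read the wrist's pose just before it. camera_params takes no time and is no camera call; for the wrist camera it gives the pose at the moment of the call.
- manip.job_done(): hands the job in, once; it reports no verdict.
The state is a dict: "time": time; "joint_pos": joint angles; "joint_vel": joint speeds; "joint_efforts": joint torques, N m; "tool_pos": TCP position; "tool_rot": TCP orientation; "contact_force": force on the tool from outside, world axes, zero at the start; "ft_torque": the same for the moment, N m; "gripper_width": opening from 0.0 (shut) to 1.0 (fully open).
Only numpy, scipy, OpenCV 4.12 (cv2) and the standard library are available. Lean on these libraries where they do the work, as an engineer would, in place of code of your own. Each camera call takes 0.05 s, during which the arm holds its last target. There are 200 camera calls.

TASK

Get this waxing station ready for the next client: push all the loose wax chips off the wooden board into the steel tray at its end with the scraper block (never touch the wax with the gripper itself), put the scraper back flat on its cork mat, lengthwise and in the middle, and hang every pair of headphones astride the steel bar of the stand, its band over the bar and one ear cup on either side. Leave the bottle, the jar and the mug where they stand.

Things in the scene. Friction and masses are not known exactly. Their poses are not given: they have to be found in the camera images.
- board: Fixed wooden waxing board; origin on the table. Top face 60 mm up, own x -130 to +110 mm, y -110 to +110 mm. Rims 13 mm high, 10 mm thick along both long sides (200 mm between them), none at the ends. A fixed steel catch tray joins the +x end: inside x 110 to 221 mm, y -106 to +106 mm, floor 6 mm, walls 46 mm above the table.
- board_edge (a point): middle of the board's far edge, at the height of its top surface (own x = 110 mm, z = 60 mm): chips pushed past this edge in the board's +x direction drop into the catch tray
- scraper_c (a point): Centre of the loose scraper block (0.18 to 0.29 kg), 28 mm above its underside, z up: black rubber foot 110 mm long (own y), 50 mm deep (x), 18 mm high; on it an upright dark wooden grip bar 90 mm long (y), 22 mm thick (x), from 18 to 56 mm above the underside. Starts on the cork mat.
- mat_top (a point): centre of the upper face of the fixed cork mat, 90 mm (own x) by 140 mm (own y), 4 mm thick: the scraper's place, its 110 mm length lying along the mat's 140 mm length
- rail_mid (a point): Middle of the axis of the fixed stand's steel bar, which runs along own x: flat-topped, 22 mm wide, 16 mm high, axis 168 mm above the table, held in rubber bushes (a few mm of soft sideways give), clear length 342 mm between two white posts (18 x 30 mm, 186 mm high, centred 180 mm either side of this point). Wooden foot 390 x 50 x 14 mm.
- hp1_crown (a point): Centre of the crown pad of loose cordless headphones (0.25 kg; two or three of hp1 to hp3 present) standing upright on their ear cups, 150 mm high, 150 mm wide (own y). Pad: 30 mm along own x, 66 mm along y, 16 mm thick; this point is 142 mm above the cups' underside. Cups 80 (x) x 35 (y) x 75 mm high, 80 mm clear between them. Hung: own x along the bar, the pad's underside on it.
- hp2_crown (a point): Centre of the crown pad of loose cordless headphones (0.25 kg; two or three of hp1 to hp3 present) standing upright on their ear cups, 150 mm high, 150 mm wide (own y). Pad: 30 mm along own x, 66 mm along y, 16 mm thick; this point is 142 mm above the cups' underside. Cups 80 (x) x 35 (y) x 75 mm high, 80 mm clear between them. Hung: own x along the bar, the pad's underside on it.
- hp3_crown (a point): Centre of the crown pad of loose cordless headphones (0.25 kg; two or three of hp1 to hp3 present) standing upright on their ear cups, 150 mm high, 150 mm wide (own y). Pad: 30 mm along own x, 66 mm along y, 16 mm thick; this point is 142 mm above the cups' underside. Cups 80 (x) x 35 (y) x 75 mm high, 80 mm clear between them. Hung: own x along the bar, the pad's underside on it.
- chip1_c (a point): centre of a loose flat chip of hardened cream-coloured wax, about 60 x 40 x 12 mm, 30 g, lying on the board (four to six of chip1 to chip6 are present)
- chip2_c (a point): centre of a loose flat chip of hardened cream-coloured wax, about 60 x 40 x 12 mm, 30 g, lying on the board (four to six of chip1 to chip6 are present)
- chip3_c (a point): centre of a loose flat chip of hardened cream-coloured wax, about 60 x 40 x 12 mm, 30 g, lying on the board (four to six of chip1 to chip6 are present)
- chip4_c (a point): centre of a loose flat chip of hardened cream-coloured wax, about 60 x 40 x 12 mm, 30 g, lying on the board (four to six of chip1 to chip6 are present)
- chip5_c (a point): centre of a loose flat chip of hardened cream-coloured wax, about 60 x 40 x 12 mm, 30 g, lying on the board (four to six of chip1 to chip6 are present)
- chip6_c (a point): centre of a loose flat chip of hardened cream-coloured wax, about 60 x 40 x 12 mm, 30 g, lying on the board (four to six of chip1 to chip6 are present)
- lotion: bystander: white lotion bottle, 60 mm across, 150 mm high; origin at the centre of its underside
- jar: bystander: amber glass jar with black cap, 48 mm across, 55 mm high; origin at the centre of its underside
- mug: bystander: white mug, 76 mm across, 85 mm high, with a handle; origin at the centre of its underside
Things that resemble listed ones, but are neither listed nor needed, are in the scene too. Leave any turquoise look-alike of the part that bears hp1_crown alone.

How it is judged:
On the way, in this order (a step that is already met when the one before it is completed fails the run):
1. the scraper block pushes a wax chip ((contact force between scraper and chip1 above 0.03 N or contact force between scraper and chip2 above 0.03 N or contact force between scraper and chip3 above 0.03 N or contact force between scraper and chip4 above 0.03 N or contact force between scraper and chip5 above 0.03 N or contact force between scraper and chip6 above 0.03 N)).
2. all wax chips are in the catch tray (x of chip1_c in the frame of board between 0.108 and 0.222 m and y of chip1_c in the frame of board between -0.11 and 0.11 m and z of each of chip1_c, chip2_c, chip3_c, chip4_c, chip5_c, chip6_c in the frame of board below 0.056 m and x of chip2_c in the frame of board between 0.108 and 0.222 m and y of chip2_c in the frame of board between -0.11 and 0.11 m and x of chip3_c in the frame of board between 0.108 and 0.222 m and y of chip3_c in the frame of board between -0.11 and 0.11 m and x of chip4_c in the frame of board between 0.108 and 0.222 m and y of chip4_c in the frame of board between -0.11 and 0.11 m and x of chip5_c in the frame of board between 0.108 and 0.222 m and y of chip5_c in the frame of board between -0.11 and 0.11 m and x of chip6_c in the frame of board between 0.108 and 0.222 m and y of chip6_c in the frame of board between -0.11 and 0.11 m), for 0.2 s.
At the end, for the whole second after the job is handed in: All chips lie in the tray, below the board top; the scraper is flat on the mat, centred within 30 mm and lengthwise within 23 degrees; each pair of headphones hangs astride the bar, between the posts, within 20 degrees of upright, crown centred on the bar within 35 mm (all of step 2 and x of hp1_crown in the frame of rail_mid between -0.165 and 0.165 m and y of hp1_crown in the frame of rail_mid between -0.035 and 0.035 m and z of hp1_crown in the frame of rail_mid between 0.004 and 0.035 m and angle between each of hp1_crown, hp2_crown, hp3_crown's own z axis and vertical below 0.35 rad and x of hp2_crown in the frame of rail_mid between -0.165 and 0.165 m and y of hp2_crown in the frame of rail_mid between -0.035 and 0.035 m and z of hp2_crown in the frame of rail_mid between 0.004 and 0.035 m and x of hp3_crown in the frame of rail_mid between -0.165 and 0.165 m and y of hp3_crown in the frame of rail_mid between -0.035 and 0.035 m and z of hp3_crown in the frame of rail_mid between 0.004 and 0.035 m and horizontal distance between scraper_c and mat_top below 0.03 m and angle between scraper_c's own z axis and vertical below 0.1 rad and angle between the y axis of scraper_c and the y axis of mat_top, either way round below 0.4 rad and linear speed of scraper below 0.03 m/s); the robot touches nothing.
It fails at once if the gripper or arm touches a wax chip (contact force between any of the fingers, the arm and chip1 above 0.3 N or contact force between any of the fingers, the arm and chip2 above 0.3 N or contact force between any of the fingers, the arm and chip3 above 0.3 N or contact force between any of the fingers, the arm and chip4 above 0.3 N or contact force between any of the fingers, the arm and chip5 above 0.3 N or contact force between any of the fingers, the arm and chip6 above 0.3 N).
It fails at once if the bottle, jar or mug is knocked over or moved more than 50 mm (distance of any of lotion, jar, mug from where it was at the start of the episode above 0.05 m or angle between any of lotion, jar, mug's own z axis and vertical above 0.6 rad).
Of hp1, hp2, hp3 only 2 to 3 are there at a start; the rules pass over those that are not, and their reading is None.
Of chip1, chip2, chip3, chip4, chip5, chip6 only 4 to 6 are there at a start; the rules pass over those that are not, and their reading is None.
At some moment in a run one of hp1, hp2, hp3, scraper may be knocked a few centimetres aside while the robot is not near it.
It also fails if it takes over 210 s, if anything falls off the work surface, if the arm or the gripper's body presses on something with over 40 N, if the wrist force passes 120 N, or if a joint passes its speed limit or range.

## Working session

There is one attempt and no reset: what is moved stays moved. The work goes in short steps, Python scripts to look and compute and a tool call to move; the robot and the scene stay as the last step left them, time stands still between calls to the robot, and variables do not carry over. Pictures are saved under pics/ and viewed, about 12 in all and at most 16, crops included, and the job is handed in when it is done.

Besides the shell and the picture viewer there is one more tool, called after "Call:" as name(argument=value, ...) on one line, values as JSON. drive_tool: Moves the arm, as the interface text tells. Its arguments: {"type":"object","properties":{"commands":{"type":"string"}},"required":["commands"]}

```bash
ls; mkdir -p pics
python3 - <<'E'
from plant import manip
import cv2,numpy as np
s=manip.state();print(s)
for n in("scene","top","wrist"):
    p=manip.camera_params(n);print(n,p)
    cv2.imwrite(f"pics/{n}0.png",manip.grab_frame(n)[:,:,::-1])
E
```

```text
pics
{'time': 0.0, 'joint_pos': array([ 1.00400397e+00,  5.33380952e-02,  1.61428351e+00,  2.90576052e-05,
        1.47600742e+00, -1.19004291e-01]), 'joint_vel': array([-0.00141324,  0.00132656, -0.00102103,  0.00019389, -0.0013019 ,
       -0.00026144]), 'joint_efforts': array([ 4.02487121e-04, -3.93700433e+01, -3.70159650e+01, -1.63366867e-04,
        7.37683353e-03, -1.31318956e-05]), 'tool_pos': array([0.27026768, 0.56285559, 0.23008092]), 'tool_rot': array([-3.55952799e-04,  2.22029375e-01,  9.75039445e-01, -9.54048981e-04]), 'contact_force': array([-0.11446586,  0.16972976,  0.46426923]), 'ft_torque': array([-0.01244924,  0.00161008,  0.0225477 ]), 'gripper_width': 1.000455990352606}
scene {'fx': 600.892481411737, 'fy': 600.892481411737, 'cx': 316.22370182664775, 'cy': 236.14933753468193, 'distortion': array([-0.01008169,  0.        ,  0.        ,  0.        ,  0.        ]), 'xyz': array([1.22526549, 0.40008496, 1.31270116]), 'orientation': array([-0.1526984 ,  0.47024246,  0.8235681 , -0.27801226])}
top {'fx': 453.145271478619, 'fy': 453.145271478619, 'cx': 316.2402390950566, 'cy': 236.31428146048898, 'distortion': array([-0.04631606,  0.        ,  0.        ,  0.        ,  0.        ]), 'xyz': array([ 0.40729896, -0.04094658,  1.10981945]), 'orientation': array([ 0.02165273, -0.70369753,  0.70938348, -0.03340694])}
wrist {'fx': 428.8684684748991, 'fy': 428.8684684748991, 'cx': 312.22117997953086, 'cy': 248.60272895269802, 'distortion': array([-0.07991568,  0.        ,  0.        ,  0.        ,  0.        ]), 'xyz': array([0.20147886, 0.59610396, 0.37221534]), 'orientation': array([0.12928929, 0.83633532, 0.52657483, 0.08091015])}
```

View pics/top0.png

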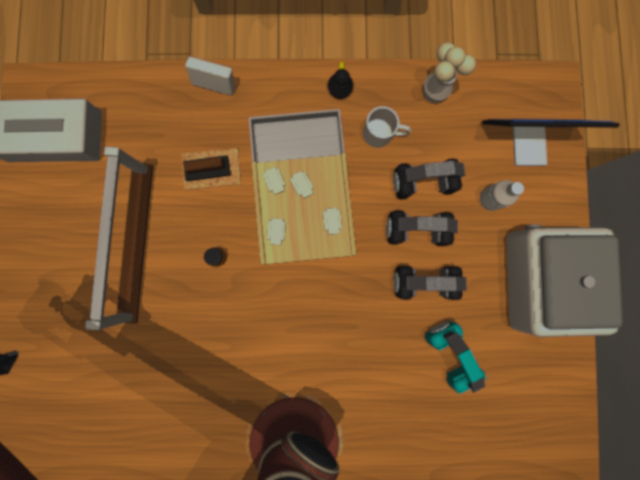

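View pics/scene0.png

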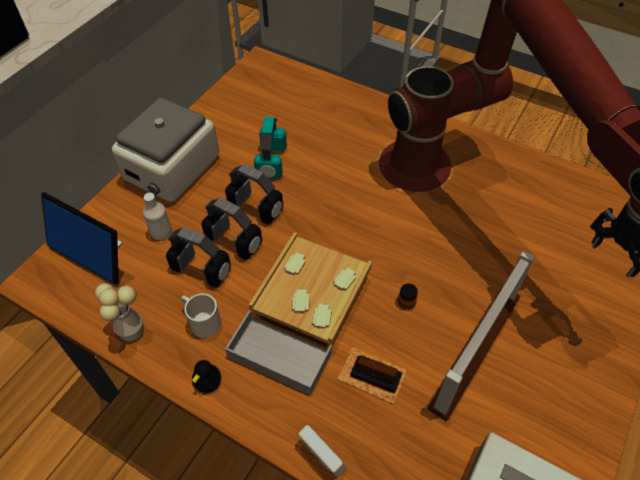

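```bash
cat > h.py <<'E'
from plant import manip
import cv2,numpy as np
from scipy.spatial.transform import Rotation as R
def rot(q): return R.from_quat(np.r_[q[1:],q[0]])
def px2w(p,pts,z):
    """pixels -> world points on plane z"""
    K=np.array([[p["fx"],0,p["cx"]],[0,p["fy"],p["cy"]],[0,0,1]])
    u=cv2.undistortPoints(np.float64(pts).reshape(-1,1,2),K,p["distortion"])[:,0]
    d=rot(p["orientation"]).apply(np.c_[u,np.ones(len(u))])
    return p["xyz"]+d*((z-p["xyz"][2])/d[:,2])[:,None]
def crop(im,x0,y0,x1,y1,s):
    """enlarged crop with pixel ticks every 10"""
    c=cv2.resize(im[y0:y1,x0:x1],None,fx=s,fy=s,interpolation=cv2.INTER_CUBIC)
    for x in range(-(-x0//10)*10,x1,10):
        cv2.line(c,((x-x0)*s,0),((x-x0)*s,6 if x%50 else 14),(0,255,255),1)
    for y in range(-(-y0//10)*10,y1,10):
        cv2.line(c,(0,(y-y0)*s),(6 if y%50 else 14,(y-y0)*s),(0,255,255),1)
    return c
def tool():
    s=manip.state(); return s["tool_pos"],rot(s["tool_rot"])
def go(xyz,yaw=None):
    """print shift to xyz in tool units; yaw = world angle of tool y (mod 180)"""
    t,r=tool(); m=r.as_matrix()
    a=np.degrees(np.arctan2(m[1,1],m[0,1]))
    d=r.inv().apply(np.r_[xyz]-t)/.03
    dy=None if yaw is None else -((yaw-a+90)%180-90)
    print("tcp",t.round(4),"jawyaw",a.round(1),"shift units",d.round(2),"turn",dy,"tilt",np.degrees(np.arccos(-m[2,2])).round(2))
E
python3 - <<'E'
from h import *
im=cv2.imread("pics/top0.png")
out=np.zeros((600,800,3),np.uint8)
def put(c,x,y): out[y:y+c.shape[0],x:x+c.shape[1]]=c
put(crop(im,383,150,481,305,3),0,0)
put(crop(im,78,140,160,338,3),300,0)
put(crop(im,178,145,244,192,3),550,0)
put(crop(im,245,105,360,270,2),550,160)
cv2.imwrite("pics/comp.png",out)
E
```

```text
(no output)
```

View pics/comp.png

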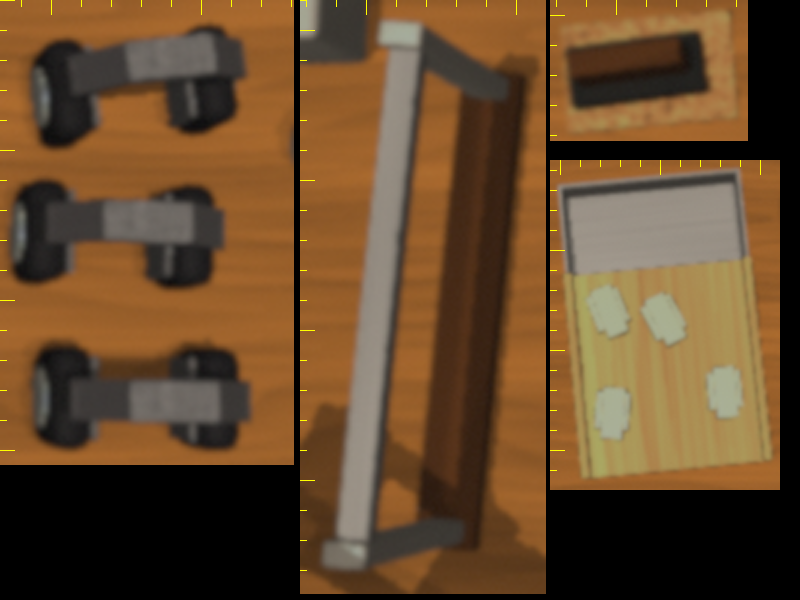

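Run:
```python
from h import *
p=manip.camera_params("top")
def ang(a,b): d=b-a; return np.degrees(np.arctan2(d[1],d[0])).round(1)
def w(l,z):return px2w(p,l,z)
h=lambda x,y:(383+x/3,150+y/3)
for n,c in dict(A=[(127,42),(215,36),(215,77),(130,82)],B=[(103,205),(192,205),(193,242),(104,241)],C=[(130,380),(219,380),(220,421),(130,421)]).items():
    q=w([h(*k) for k in c],.150); print("hp",n,q.mean(0).round(4),"yaxis",ang(q[1]+q[2],q[0]+q[3]),"len",np.linalg.norm(q[0]-q[1]).round(3))
r=w([(78+(404-300)/3,140+16.5),(78+(353-300)/3,140+180)],.176);print("rail",r.round(4),r.mean(0).round(4),ang(r[1],r[0]),np.linalg.norm(r[0]-r[1]))
m=lambda x,y:(178+(x-550)/3,145+y/3)
q=w([m(*k) for k in[(562,30),(728,12),(738,115),(570,130)]],.004);print("mat",q.mean(0).round(4),ang(q[1]+q[2],q[0]+q[3]),np.linalg.norm(q[0]-q[1]))
q=w([m(*k) for k in[(567,50),(681,35),(683,67),(570,76)]],.06);print("bar",q.mean(0).round(4),ang(q[1]+q[2],q[0]+q[3]),np.linalg.norm(q[0]-q[1]))
b=lambda x,y:(245+(x-550)/2,105+(y-160)/2)
q=w([b(*k) for k in[(567,275),(750,259),(771,460),(582,477)]],.073);print("board corners",q.round(4));print(ang(q[2]+q[3],q[0]+q[1]),np.linalg.norm(q[0]-q[1]),np.linalg.norm(q[0]-q[3]))
im=cv2.imread("pics/top0.png")[105:270,245:360]
k=w([b(*c) for c in[(608,311),(664,318),(724,391),(612,413)]],.072)
x=(q[0]+q[1]-q[2]-q[3])[:2];x/=np.linalg.norm(x);o=(q[0]+q[1])[:2]/2-.11*x;y=np.array([-x[1],x[0]])
print("board origin",o.round(4));print("chips board frame",np.c_[(k[:,:2]-o)@x,(k[:,:2]-o)@y].round(3))
go((q[0]),6)
```

```text
hp A [ 0.625  -0.3276  0.15  ] yaxis 93.6 len 0.065
hp B [ 0.5059 -0.3066  0.15  ] yaxis 89.3 len 0.064
hp C [ 0.3796 -0.3222  0.15  ] yaxis 89.3 len 0.064
rail [[0.6517 0.3701 0.176 ]
 [0.3116 0.3964 0.176 ]] [0.4817 0.3833 0.176 ] -4.4 0.341170656055988
mat [0.6631 0.1991 0.004 ] 95.3 0.13824606061207861
bar [0.6619 0.2061 0.06  ] 95.7 0.0902299849145175
board corners [[ 0.6613  0.0858  0.073 ]
 [ 0.6792 -0.1274  0.073 ]
 [ 0.4445 -0.1482  0.073 ]
 [ 0.4269  0.0681  0.073 ]]
4.7 0.21393105529275758 0.23514713598877637
board origin [ 0.5607 -0.0298]
chips board frame [[ 0.063  0.063]
 [ 0.05  -0.001]
 [-0.041 -0.062]
 [-0.055  0.068]]
tcp [0.2703 0.563  0.2303] jawyaw 64.3 shift units [-18.64  -8.69   5.26] turn 58.34355013283978 tilt 0.09
```

Call:
drive_tool(commands="60 0 0 -0.3 9.8; 60 0 0 -0.3 9.8; 60 0 0 -0.3 9.8; 60 0 0 0 9.8; 60 0 0 0 9.8; 60 0 0 0 9.8; 60 0 0 0 0; 60 0 0 0 0")

```text
time: 1.15
tool_pos: [0.2705, 0.5633, 0.258]
tool_rot: [0.0, 0.671, 0.741, -0.0]
contact_force: [-0.0, 0.8, -0.2]
gripper_width: 0.703
```

Run:
```python
from h import *
go((.662,.206,.2),5.5)
```

```text
tcp [0.2705 0.5633 0.258 ] jawyaw 5.7 shift units [-13.14  11.81   1.94] turn 0.1773794092328842 tilt 0.02
```

Call:
drive_tool(commands="60 -0.9 0.8 0 0; 60 -0.9 0.8 0 0; 60 -0.9 0.8 0 0; 60 -0.9 0.8 0 0; 60 -0.9 0.8 0 0; 60 -0.9 0.8 0 0; 60 -0.9 0.8 0 0; 60 -0.9 0.8 0 0")

```text
time: 2.15
tool_pos: [0.4833, 0.366, 0.2583]
tool_rot: [-0.0, 0.671, 0.741, 0.0]
contact_force: [0.1, 0.1, 0.2]
gripper_width: 0.701
```

Call:
drive_tool(commands="60 -0.9 0.8 0 0; 60 -0.9 0.8 0 0; 60 -0.9 0.8 0 0; 60 -0.9 0.8 0.2 0; 60 -0.9 0.8 0.4 0; 60 -0.9 0.8 0.6 0; 60 -0.54 0.61 0.7 0; 60 0 0 0 0.2")

```text
time: 3.15
tool_pos: [0.6609, 0.2037, 0.1983]
tool_rot: [-0.001, 0.674, 0.739, -0.002]
contact_force: [-0.1, -0.1, 1.1]
gripper_width: 0.701
```

Run:
```python
from h import *
go((.662,.206,.026),5.5)
p=manip.camera_params("wrist")
im=manip.grab_frame("wrist")[:,:,::-1]
cv2.imwrite("pics/w1.png",crop(im,0,0,640,480,1)); np.save("w1.npy",p,allow_pickle=True)
```

```text
tcp [0.6609 0.2037 0.1983] jawyaw 5.3 shift units [0.07 0.07 5.74] turn -0.20681619534407503 tilt 0.28
```

View pics/w1.png

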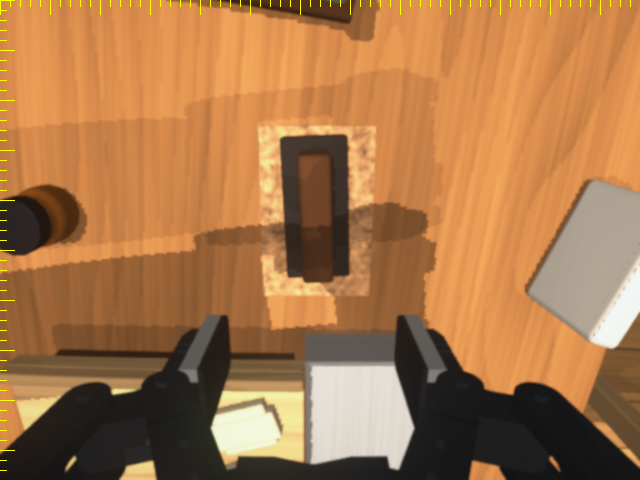

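Run:
```python
from h import *
p=np.load("w1.npy",allow_pickle=True).item()
def ang(q):d=q[0]+q[1]-q[2]-q[3];return np.degrees(np.arctan2(d[1],d[0])).round(1)
for n,c,z in(("bar",[(299,154),(329,154),(333,281),(303,281)],.06),("mat",[(258,126),(376,126),(370,295),(263,295)],.004)):
    q=px2w(p,c,z);print(n,q.mean(0).round(4),ang(q),q.round(3)[:,:2].tolist())
```

```text
bar [0.6628 0.2121 0.06  ] 97.2 [[0.648, 0.255], [0.667, 0.257], [0.679, 0.17], [0.658, 0.168]]
mat [0.6645 0.2027 0.004 ] 95.3 [[0.613, 0.268], [0.703, 0.276], [0.716, 0.138], [0.625, 0.129]]
```

Call:
drive_tool(commands="60 0.2 0.07 0.8 -1.2; 60 0 0 1 0; 60 0 0 1 0; 60 0 0 1 0; 60 0 0 1 0; 60 0 0 0.65 0; 60 0 0 0.3 0; 60 0 0 0 0")

```text
time: 4.2
tool_pos: [0.6627, 0.2117, 0.0286]
tool_rot: [-0.0, 0.665, 0.747, -0.0]
contact_force: [-0.2, 0.3, 0.7]
gripper_width: 0.703
```

Call:
drive_tool(commands="5 0 0 0 0; 5 0 0 0 0; 5 0 0 0 0; 5 0 0 0 0; 5 0 0 0 0; 5 0 0 0 0; 5 0 0 -0.5 0; 5 0 0 -1 0")

```text
time: 5.2
tool_pos: [0.6606, 0.2109, 0.0716]
tool_rot: [-0.002, 0.666, 0.746, -0.002]
contact_force: [-0.4, 0.1, -2.0]
gripper_width: 0.244
```

Run:
```python
from h import *
x=np.array([np.cos(np.radians(4.7)),np.sin(np.radians(4.7))]);y=np.array([-x[1],x[0]]);o=np.array([.5607,-.0298])
for s in((-.13-.015,.044),(-.13-.015,-.044)):
    go(np.r_[o+s[0]*x+s[1]*y,.16],4.7)
```

```text
tcp [0.6606 0.2109 0.0716] jawyaw 6.5 shift units [-5.97 -9.02 -2.89] turn 1.840234367106234 tilt 0.34
tcp [0.6606 0.2109 0.0716] jawyaw 6.5 shift units [-8.9  -9.12 -2.89] turn 1.840234367106234 tilt 0.34
```

Call:
drive_tool(commands="5 0 0 -1 1.8; 5 0 0 -1 0; 5 -0.3 -0.5 -0.9 0; 5 -0.8 -1 0 0; 5 -0.8 -1 0 0; 5 -0.8 -1 0 0; 5 -0.8 -1 0 0; 5 -0.8 -1 0 0")

```text
time: 6.2
tool_pos: [0.5074, 0.0684, 0.1604]
tool_rot: [-0.0, 0.677, 0.736, -0.0]
contact_force: [0.3, 0.1, -2.5]
gripper_width: 0.248
```

Call:
drive_tool(commands="5 -0.8 -1 0 0; 5 -0.8 -1 0 0; 5 -0.17 -1 0 0; 5 0 -0.5 0 0; 5 0 0 0.5 0; 5 0 0 0.5 0; 5 0 0 0 0; 5 0 0 0 0")

```text
time: 7.2
tool_pos: [0.409, 0.0077, 0.1305]
tool_rot: [-0.0, 0.677, 0.736, -0.0]
contact_force: [1.2, -0.7, -1.7]
gripper_width: 0.248
```

```bash
cat >> h.py <<'E'
bx=np.array([np.cos(np.radians(4.7)),np.sin(np.radians(4.7))]);by=np.array([-bx[1],bx[0]]);bo=np.array([.5607,-.0298])
def gob(x,y,z): go(np.r_[bo+x*bx+y*by,z],4.7)
E
python3 - <<'E'
from h import *
gob(-.145,.041,.088)
cv2.imwrite("pics/t2.png",crop(manip.grab_frame("top")[:,:,::-1],170,100,370,300,4)[:600])
E
```

```text
tcp [0.409  0.0077 0.1305] jawyaw 4.8 shift units [-0.29  0.11  1.42] turn 0.06089052194171529 tilt 0.05
```

View pics/t2.png

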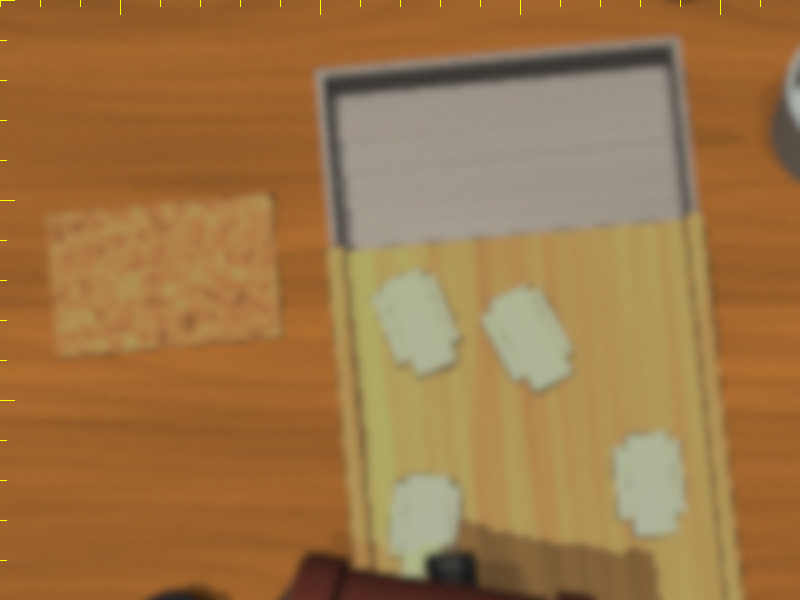

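Call:
drive_tool(commands="5 -0.29 0 0.4 0; 5 0 0.1 0.6 0; 5 0 0 0.35 0; 5 0 0.2 0.05 0; 5 0 0.5 0 0; 5 0 0.5 0 0; 5 0 0.5 0 0; 5 0 0.5 0 0")

```text
time: 8.25
tool_pos: [0.4796, 0.0046, 0.0894]
tool_rot: [0.001, 0.677, 0.736, 0.0]
contact_force: [-0.7, 0.1, -1.3]
gripper_width: 0.246
```

Run:
```python
from h import *
gob(.1,.041,.088);print(manip.state()["contact_force"])
```

```text
tcp [0.4796 0.0046 0.0894] jawyaw 4.8 shift units [-0.    5.93  0.05] turn 0.05680302610203114 tilt 0.07
[-0.6731006   0.07117037 -1.31499337]
```

Call:
drive_tool(commands="5 0 0.5 0.05 0; 5 0 0.5 0 0; 5 0 0.5 0 0; 5 0 0.5 0 0; 5 0 0.5 0 0; 5 0 0.5 0 0; 5 0 0.5 0 0; 5 0 0.5 0 0")

```text
time: 9.25
tool_pos: [0.5989, 0.0146, 0.0873]
tool_rot: [0.0, 0.677, 0.736, -0.0]
contact_force: [-0.7, -0.6, -1.4]
gripper_width: 0.25
```

Call:
drive_tool(commands="5 0 0.5 0 0; 5 0 0.5 0 0; 5 0 0.5 0 0; 5 0 0.5 0 0; 5 0 0 0 0; 5 0 0 -0.5 0; 5 0 0 -1 0; 5 0 -0.5 -1 0")

```text
time: 10.25
tool_pos: [0.6428, 0.0183, 0.1641]
tool_rot: [0.0, 0.677, 0.736, 0.0]
contact_force: [-0.4, 0.3, -1.2]
gripper_width: 0.248
```

Call:
drive_tool(commands="5 -0.5 -0.9 0 0; 5 -0.5 -0.9 0 0; 5 -0.5 -0.9 0 0; 5 -0.5 -0.9 0 0; 5 -0.4 -0.9 0 0; 5 -0.3 -0.9 0 0; 5 0 -0.9 0 0; 5 0 -0.9 0 0")

```text
time: 11.25
tool_pos: [0.4331, -0.0804, 0.1632]
tool_rot: [0.001, 0.677, 0.736, 0.0]
contact_force: [-0.3, -0.3, -1.0]
gripper_width: 0.247
```

Run:
```python
from h import *
gob(-.145,-.041,.088)
cv2.imwrite("pics/t3.png",crop(manip.grab_frame("top")[:,:,::-1],170,100,370,300,3))
```

```text
tcp [ 0.4331 -0.0804  0.1632] jawyaw 4.7 shift units [-0.03 -0.46  2.51] turn 0.02640690247932298 tilt 0.08
```

View pics/t3.png

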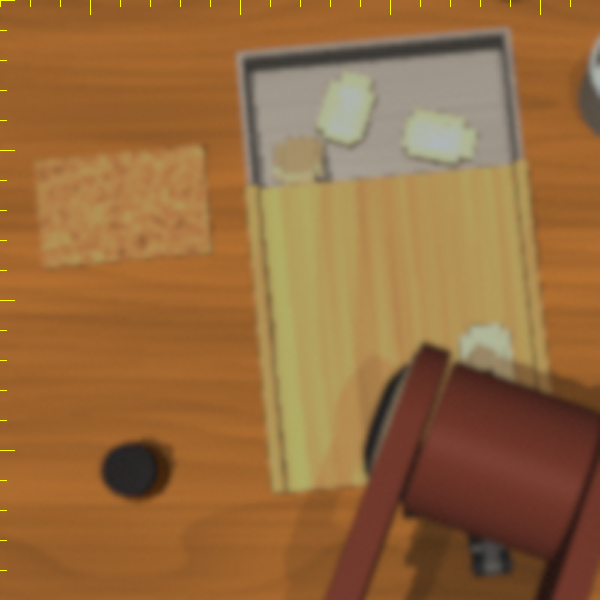

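Call:
drive_tool(commands="5 0 -0.4 0.5 0; 5 0 0 1 0; 5 0 0 0.9 0; 5 0 0.2 0.1 0; 5 0 0.5 0 0; 5 0 0.5 0 0; 5 0 0.5 0 0; 5 0 0.5 0 0")

```text
time: 12.3
tool_pos: [0.4894, -0.0758, 0.0888]
tool_rot: [0.001, 0.677, 0.736, 0.001]
contact_force: [-0.7, 0.4, -1.3]
gripper_width: 0.245
```

Call:
drive_tool(commands="5 0 0.5 0 0; 5 0 0.5 0 0; 5 0 0.5 0 0; 5 0 0.5 0 0; 5 0 0.5 0 0; 5 0 0.5 0 0; 5 0 0.5 0 0; 5 0 0.5 0 0")

```text
time: 13.3
tool_pos: [0.6086, -0.0658, 0.0872]
tool_rot: [-0.0, 0.677, 0.736, -0.0]
contact_force: [-0.2, 0.4, -1.9]
gripper_width: 0.248
```

Run:
```python
from h import *
gob(.102,-.041,.088)
```

```text
tcp [ 0.6086 -0.0658  0.0872] jawyaw 4.7 shift units [-0.04  1.91 -0.03] turn 0.041957147820966156 tilt 0.01
```

Call:
drive_tool(commands="5 0 0.5 0 0; 5 0 0.5 0 0; 5 0 0.5 0 0; 5 0 0.4 0 0; 5 0 0 0 0; 5 0 0 -0.5 0; 5 0 0 -1 0; 5 0.5 0 -1 0")

```text
time: 14.3
tool_pos: [0.6629, -0.047, 0.1642]
tool_rot: [0.0, 0.678, 0.735, 0.0]
contact_force: [0.3, -0.7, -1.9]
gripper_width: 0.248
```

Call:
drive_tool(commands="5 1 0 0 0; 5 1 0 0 0; 5 1 0 0 0; 5 1 0 0 0; 5 1 0 0 0; 5 1 0 0 0; 5 1 0 0 0; 5 1 0 0 0")

```text
time: 15.3
tool_pos: [0.6431, 0.1937, 0.1638]
tool_rot: [0.0, 0.677, 0.736, 0.0]
contact_force: [0.1, 0.3, -2.2]
gripper_width: 0.252
```

Run:
```python
from h import *
go((.664,.201,.029),5.3)
cv2.imwrite("pics/t4.png",crop(manip.grab_frame("top")[:,:,::-1],170,100,370,300,3))
```

```text
tcp [0.6431 0.1937 0.1638] jawyaw 4.7 shift units [0.18 0.71 4.49] turn -0.5688873661626985 tilt 0.08
```

View pics/t4.png

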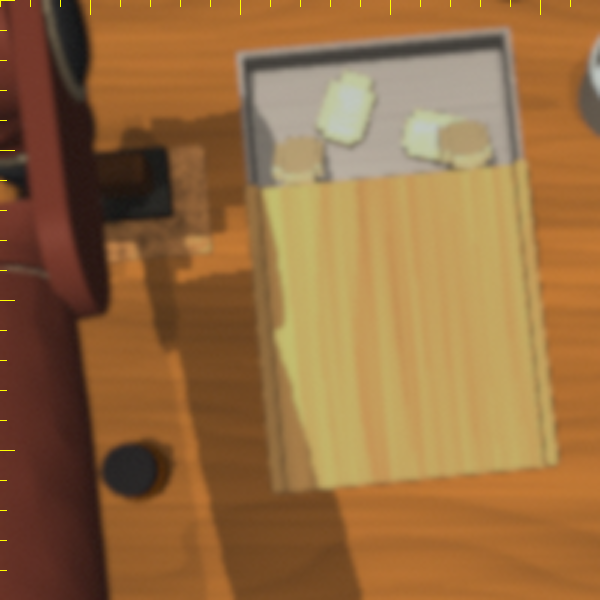

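Call:
drive_tool(commands="5 0.18 0.7 0.3 -0.6; 5 0 0 1 0; 5 0 0 1 0; 5 0 0 1 0; 5 0 0 0.6 0; 5 0 0 0.3 0; 5 0 0 0.2 0; 5 0 0 0.05 0")

```text
time: 16.35
tool_pos: [0.6646, 0.2001, 0.0304]
tool_rot: [0.0, 0.673, 0.739, 0.001]
contact_force: [-2.4, -1.1, 4.4]
gripper_width: 0.25
```

Run:
```python
from h import *
go((.664,.201,.0286),5.3);print(manip.state()["contact_force"])
```

```text
tcp [0.6646 0.2001 0.0304] jawyaw 5.3 shift units [ 0.03 -0.02  0.06] turn 0.044902057777918 tilt 0.08
[-2.37144786 -1.14090714  4.4347925 ]
```

Touching the mat (force flipped). Release gently, rise.

Call:
drive_tool(commands="60 0 0 0 0; 60 0 0 0 0; 60 0 0 0 0; 60 0 0 0 0; 60 0 0 -0.5 0; 60 0 0 -1 0; 60 0 0 -1 0; 60 0 0 -1 0")

```text
time: 17.35
tool_pos: [0.6641, 0.2001, 0.1362]
tool_rot: [0.0, 0.673, 0.739, 0.001]
contact_force: [-0.3, -0.3, -0.5]
gripper_width: 0.705
```

Call:
drive_tool(commands="50 0 0 -1 0; 50 0 0 -1 0; 50 0 0 -1 0; 50 0 0 -1 0; 50 -1 0 -0.5 0; 50 -1 0 0 0; 50 -1 0 0 0; 50 -1 0 0 0")

```text
time: 18.35
tool_pos: [0.675, 0.0797, 0.2703]
tool_rot: [0.001, 0.673, 0.739, 0.001]
contact_force: [0.3, 0.5, 0.4]
gripper_width: 0.584
```

Call:
drive_tool(commands="50 -1 0 0 0; 50 -1 0 0 0; 50 -1 0 0 0; 50 -1 0 0 0; 50 -1 0 0 0; 50 -1 0 0 0; 50 -1 -0.3 0 0.5; 50 -0.3 -0.3 0 0.5")

```text
time: 19.35
tool_pos: [0.6771, -0.1406, 0.2698]
tool_rot: [0.0, 0.681, 0.733, 0.0]
contact_force: [0.5, -0.2, -0.2]
gripper_width: 0.584
```

Run:
```python
from h import *
go((.625,-.3276,.26),3.6)
cv2.imwrite("pics/t5.png",crop(manip.grab_frame("top")[:,:,::-1],80,120,480,320,2))
```

```text
tcp [ 0.6771 -0.1406  0.2698] jawyaw 4.2 shift units [-6.09 -2.19  0.33] turn 0.6197924909282477 tilt 0.06
```

View pics/t5.png

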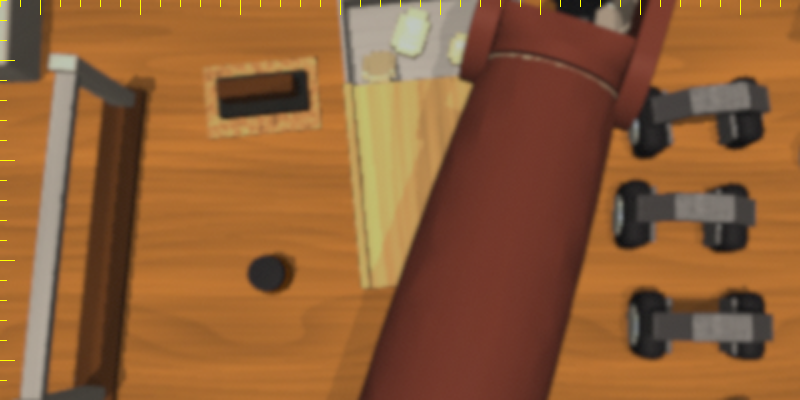

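Call:
drive_tool(commands="50 -0.8 -0.3 0 0.6; 50 -0.8 -0.3 0 0; 50 -0.8 -0.3 0 0; 50 -0.8 -0.3 0 0; 50 -0.8 -0.3 0 0; 50 -0.8 -0.3 0.1 0; 50 -0.5 -0.3 0.1 0; 50 0 -0.1 0 0")

```text
time: 20.4
tool_pos: [0.6213, -0.3032, 0.262]
tool_rot: [-0.001, 0.684, 0.729, -0.0]
contact_force: [0.7, 0.5, -0.6]
gripper_width: 0.581
```

Run:
```python
from h import *
go((.625,-.3036,.128),4)
p=manip.camera_params("wrist")
im=manip.grab_frame("wrist")[:,:,::-1]
cv2.imwrite("pics/w2.png",crop(im,0,0,640,480,1)); np.save("w2.npy",p,allow_pickle=True)
```

```text
tcp [ 0.6213 -0.3032  0.262 ] jawyaw 3.6 shift units [-0.03  0.13  4.46] turn -0.3515359907231499 tilt 0.08
```

View pics/w2.png

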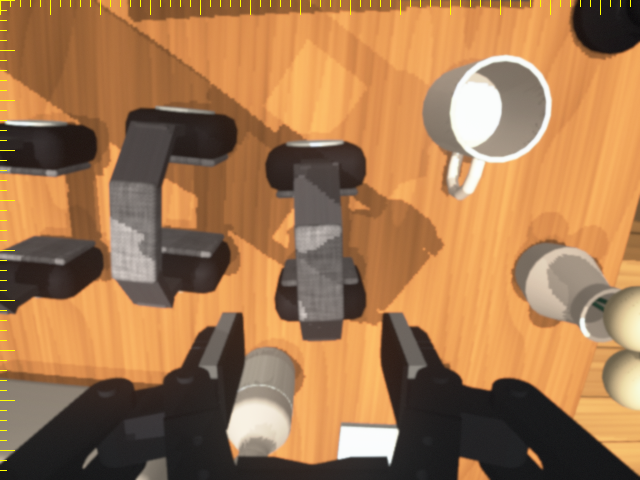

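Run:
```python
from h import *
p=np.load("w2.npy",allow_pickle=True).item()
def ang(q):d=q[0]+q[1]-q[2]-q[3];return np.degrees(np.arctan2(d[1],d[0])).round(1)
for c in([(295,226),(341,226),(344,319),(300,320)],[(110,183),(161,183),(155,283),(112,280)]):
    q=px2w(p,c,.15);print(q.mean(0).round(4),ang(q),q.round(3)[:,:2].tolist())
```

```text
[ 0.6282 -0.3233  0.15  ] 96.3 [[0.611, -0.293], [0.639, -0.291], [0.646, -0.353], [0.617, -0.356]]
[ 0.5107 -0.3041  0.15  ] 85.5 [[0.497, -0.273], [0.529, -0.271], [0.522, -0.336], [0.494, -0.336]]
```

Call:
drive_tool(commands="50 0.07 0.12 0.5 -1.4; 50 0 0 0.9 0; 50 0 0 0.9 0; 50 0 0 0.9 0; 50 0 0 0.8 0; 50 0 0 0.4 0; 50 0 0 0 0; 50 0 0 0 0")

```text
time: 21.45
tool_pos: [0.6264, -0.2999, 0.1321]
tool_rot: [0.001, 0.674, 0.738, 0.0]
contact_force: [-0.4, 0.3, 1.3]
gripper_width: 0.588
```

Call:
drive_tool(commands="5 0 0 0 0; 5 0 0 0 0; 5 0 0 0 0; 5 0 0 0 0; 5 0 0 0 0; 5 0 0 -0.3 0; 5 0 0 -0.6 0; 5 0 0 -1 0")

```text
time: 22.45
tool_pos: [0.6247, -0.2993, 0.1871]
tool_rot: [-0.002, 0.675, 0.738, -0.0]
contact_force: [-0.5, 0.9, -2.6]
gripper_width: 0.332
```

Call:
drive_tool(commands="5 0 0 -1 0; 5 0 0 -1 0; 5 0 0 -1 0; 5 0 0 -1 0; 5 0 0 -1 0; 5 0 0 -1 0; 5 0.3 0 0 2; 5 0.6 0 0 2")

```text
time: 23.45
tool_pos: [0.6237, -0.2731, 0.3693]
tool_rot: [0.001, 0.701, 0.713, 0.0]
contact_force: [0.3, 0.3, -3.6]
gripper_width: 0.336
```

Call:
drive_tool(commands="5 0.9 0 0 2; 5 0.9 0 0 2; 5 0.9 0 0 2; 5 0.9 0 0 0; 5 0.9 0 0 0; 5 0.9 0 0 0; 5 0.9 0 0 0; 5 0.9 0 0 0")

```text
time: 24.45
tool_pos: [0.6363, -0.0564, 0.3686]
tool_rot: [0.0, 0.736, 0.677, 0.0]
contact_force: [0.4, -0.4, -2.5]
gripper_width: 0.336
```

Call:
drive_tool(commands="5 0.9 0 0 0; 5 0.9 0 0 0; 5 0.9 0 0 0; 5 0.9 0 0 0; 5 0.9 0 0 0; 5 0.9 0 0 0; 5 0.9 0 0 0; 5 0.9 0 0 0")

```text
time: 25.45
tool_pos: [0.6546, 0.1587, 0.3686]
tool_rot: [0.0, 0.736, 0.677, 0.0]
contact_force: [0.3, 0.5, -2.8]
gripper_width: 0.336
```

Run:
```python
from h import *
go((.589,.404,.172),-4.4)
```

```text
tcp [0.6546 0.1587 0.3686] jawyaw -4.9 shift units [ 7.96 -2.88  6.55] turn -0.4538870027431585 tilt 0.04
```

Call:
drive_tool(commands="5 0.9 -0.36 0 -0.4; 5 0.9 -0.36 0 0; 5 0.9 -0.36 0 0; 5 0.9 -0.36 0 0; 5 0.9 -0.36 0 0; 5 0.9 -0.36 0 0; 5 0.9 -0.36 0 0; 5 0.9 -0.36 0 0")

```text
time: 26.45
tool_pos: [0.5851, 0.3808, 0.3686]
tool_rot: [0.0, 0.734, 0.679, 0.0]
contact_force: [-0.2, -0.1, -3.0]
gripper_width: 0.337
```

Call:
drive_tool(commands="5 0.6 0 0 0; 5 0.16 0 0 0; 5 0 0 0 0; 5 0 0 0 0; 5 0 0 0 0; 5 0 0 0 0; 5 0 0 0 0; 5 0 0 0 0")

```text
time: 27.45
tool_pos: [0.5873, 0.4026, 0.3678]
tool_rot: [0.0, 0.734, 0.679, 0.0]
contact_force: [-0.0, 0.7, -2.1]
gripper_width: 0.334
```

Run:
```python
from h import *
go((.589,.404,.172),-4.4)
s=manip.grab_frame("scene")[:,:,::-1];t=manip.grab_frame("wrist")[:,:,::-1]
c=np.zeros((600,800,3),np.uint8)
a=crop(s,400,150,640,430,2)[:600];c[:a.shape[0],:a.shape[1]][:]=a[:, :480]
b=crop(t,0,0,640,480,1);c[:480,480:]=b[:,160:480]
cv2.imwrite("pics/s6.png",c);np.save("w6.npy",manip.camera_params("wrist"),allow_pickle=True)
```

```text
tcp [0.5873 0.4026 0.3678] jawyaw -4.5 shift units [0.05 0.05 6.53] turn -0.061838450644799536 tilt 0.0
```

View pics/s6.png

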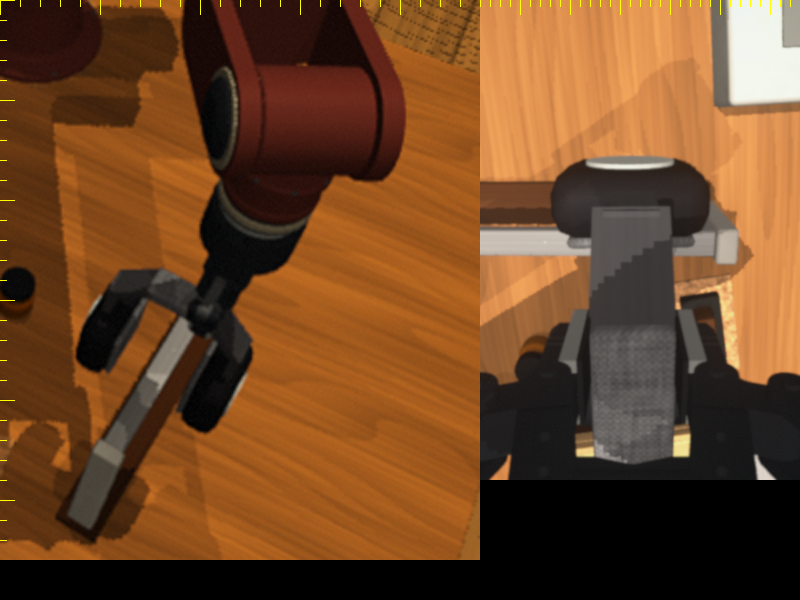

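Run:
```python
from h import *
p=np.load("w6.npy",allow_pickle=True).item()
im=cv2.imread("pics/s6.png")
g=im[:,:,0].astype(int)
for c in(490,520,545,700):print(c,[(r,g[r,c]) for r in range(222,268,2)])
q=px2w(p,[(180,231),(180,256),(378,231),(378,262)],.176)
print(p["xyz"]);r0=np.array([.4817,.3833])
for k in q:
    d=k[:2]-r0; print(k.round(4),"off axis",(d@[.0767,.997]).round(4))
```

```text
490 [(222, np.int64(35)), (224, np.int64(52)), (226, np.int64(78)), (228, np.int64(90)), (230, np.int64(134)), (232, np.int64(179)), (234, np.int64(183)), (236, np.int64(180)), (238, np.int64(180)), (240, np.int64(179)), (242, np.int64(183)), (244, np.int64(180)), (246, np.int64(180)), (248, np.int64(182)), (250, np.int64(179)), (252, np.int64(173)), (254, np.int64(151)), (256, np.int64(89)), (258, np.int64(75)), (260, np.int64(75)), (262, np.int64(76)), (264, np.int64(75)), (266, np.int64(76))]
520 [(222, np.int64(36)), (224, np.int64(56)), (226, np.int64(81)), (228, np.int64(90)), (230, np.int64(132)), (232, np.int64(177)), (234, np.int64(183)), (236, np.int64(180)), (238, np.int64(180)), (240, np.int64(179)), (242, np.int64(183)), (244, np.int64(180)), (246, np.int64(179)), (248, np.int64(180)), (250, np.int64(178)), (252, np.int64(172)), (254, np.int64(155)), (256, np.int64(97)), (258, np.int64(83)), (260, np.int64(81)), (262, np.int64(82)), (264, np.int64(82)), (266, np.int64(82))]
545 [(222, np.int64(31)), (224, np.int64(50)), (226, np.int64(77)), (228, np.int64(88)), (230, np.
[... 391 characters left out ...]
int64(87))]
700 [(222, np.int64(27)), (224, np.int64(23)), (226, np.int64(28)), (228, np.int64(28)), (230, np.int64(52)), (232, np.int64(104)), (234, np.int64(136)), (236, np.int64(145)), (238, np.int64(145)), (240, np.int64(141)), (242, np.int64(141)), (244, np.int64(141)), (246, np.int64(137)), (248, np.int64(138)), (250, np.int64(137)), (252, np.int64(136)), (254, np.int64(131)), (256, np.int64(84)), (258, np.int64(54)), (260, np.int64(53)), (262, np.int64(52)), (264, np.int64(52)), (266, np.int64(51))]
[0.59386059 0.4791717  0.50982952]
[0.4801 0.3974 0.176 ] off axis 0.014
[0.4764 0.3763 0.176 ] off axis -0.0074
[0.64  0.385 0.176] off axis 0.0138
[0.6392 0.3585 0.176 ] off axis -0.0127
```

Call:
drive_tool(commands="5 0.11 0.03 0.5 0; 5 0 0 1 0; 5 0 0 1 0; 5 0 0 1 0; 5 0 0 0.8 0; 5 0 0 0.6 0; 5 0 0 0.5 0; 5 0 0 0.3 0")

```text
time: 28.55
tool_pos: [0.5884, 0.4059, 0.1959]
tool_rot: [-0.0, 0.734, 0.679, -0.0]
contact_force: [0.3, 0.7, -2.9]
gripper_width: 0.339
```

Call:
drive_tool(commands="5 0 0 0.2 0; 5 0 0 0.2 0; 5 0 0 0.2 0; 5 0 0 0.1 0; 5 0 0 0 0; 5 0 0 0 0; 5 0 0 0 0; 5 0 0 0 0")

```text
time: 29.55
tool_pos: [0.5886, 0.4059, 0.1761]
tool_rot: [0.0, 0.734, 0.679, 0.0]
contact_force: [0.6, -0.3, -2.6]
gripper_width: 0.334
```

Run:
```python
from h import *
go((.589,.406,.172),-4.4);print(manip.state()["contact_force"])
```

```text
tcp [0.5886 0.4059 0.1761] jawyaw -4.5 shift units [0.   0.01 0.14] turn -0.0570170818955944 tilt 0.02
[ 0.63754953 -0.27591882 -2.55180683]
```

Call:
drive_tool(commands="5 0 0 0.1 0; 5 0 0 0.1 0; 5 0 0 0 0; 5 0 0 0 0; 5 0 0 0 0; 5 0 0 0 0; 5 0 0 0 0; 5 0 0 0 0")

```text
time: 30.55
tool_pos: [0.589, 0.4072, 0.1742]
tool_rot: [-0.0, 0.734, 0.679, 0.002]
contact_force: [-4.6, 0.1, 9.1]
gripper_width: 0.333
```

Call:
drive_tool(commands="30 0 0 0 0; 50 0 0 0 0; 50 0 0 0 0; 50 0 0 0 0; 50 0 0 -0.3 0; 50 0 0 -0.7 0; 50 0 0 -1 0; 50 0 0 -1 0")

```text
time: 31.55
tool_pos: [0.5888, 0.4061, 0.2629]
tool_rot: [0.0, 0.734, 0.679, 0.001]
contact_force: [-0.1, -0.1, -0.0]
gripper_width: 0.586
```

Call:
drive_tool(commands="50 -0.5 0 -0.5 0; 50 -1 -0.1 0 0; 50 -1 -0.1 0 0; 50 -1 -0.1 0 0; 50 -1 -0.1 0 0; 50 -1 -0.1 0 0; 50 -1 -0.1 0 0; 50 -1 -0.1 0 0")

```text
time: 32.55
tool_pos: [0.5495, 0.1814, 0.2751]
tool_rot: [0.0, 0.734, 0.679, -0.0]
contact_force: [0.2, 0.0, -0.2]
gripper_width: 0.587
```

Call:
drive_tool(commands="50 -1 -0.1 0 0; 50 -1 -0.1 0 0; 50 -1 -0.1 0 0; 50 -1 -0.1 0 0; 50 -1 -0.1 0 0; 50 -1 -0.1 0 0; 50 -1 -0.1 0 0; 50 -1 -0.1 0 0")

```text
time: 33.55
tool_pos: [0.5066, -0.0557, 0.2751]
tool_rot: [0.0, 0.734, 0.679, -0.0]
contact_force: [0.2, -0.4, 0.6]
gripper_width: 0.585
```

Run:
```python
from h import *
go((.5085,-.282,.26),-2)
s=manip.grab_frame("top")[:,:,::-1];t=manip.grab_frame("scene")[:,:,::-1]
cv2.imwrite("pics/t7full.png",s)
c=np.zeros((600,800,3),np.uint8)
a=crop(s,383,150,481,320,3);c[:510,:294]=a
a=crop(s,60,130,160,330,2);c[:400,300:500]=a
a=crop(t,420,200,570,430,2);c[:460,500:]=a
cv2.imwrite("pics/t7.png",c)
```

```text
tcp [ 0.5066 -0.0557  0.2751] jawyaw -4.5 shift units [-7.52  0.65  0.51] turn -2.488272177824072 tilt 0.02
```

View pics/t7.png

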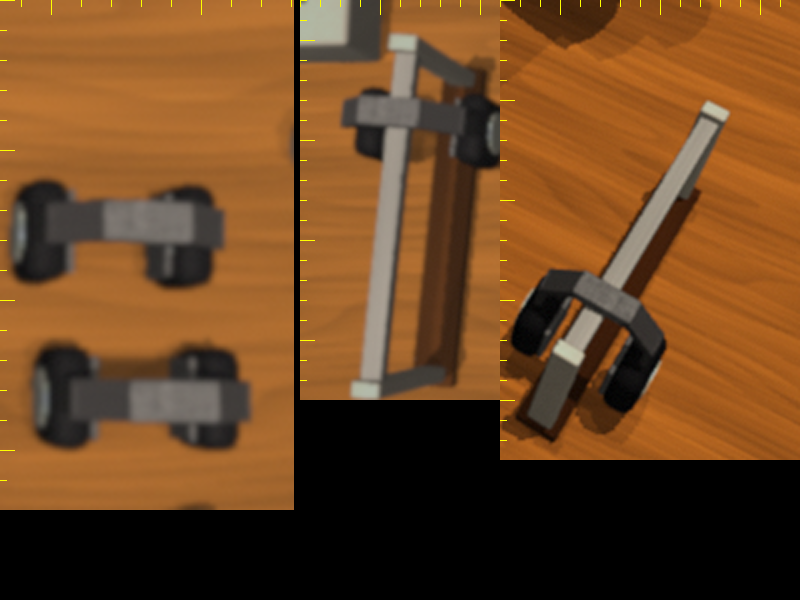

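Call:
drive_tool(commands="50 0 0 0 -2.5; 50 -1 0.05 0 0; 50 -1 0.05 0 0; 50 -1 0.05 0 0; 50 -1 0.05 0 0; 50 -1 0.05 0 0; 50 -1 0.05 0 0; 50 -1 0 0 0")

```text
time: 34.65
tool_pos: [0.5092, -0.2648, 0.275]
tool_rot: [-0.0, 0.719, 0.695, 0.0]
contact_force: [-0.1, 0.8, -0.1]
gripper_width: 0.584
```

Run:
```python
from h import *
go((.509,-.2815,.130),-2)
```

```text
tcp [ 0.5092 -0.2648  0.275 ] jawyaw -1.9 shift units [-0.56  0.01  4.83] turn 0.06211658587983493 tilt 0.02
```

Call:
drive_tool(commands="50 -0.56 0 0.4 0; 50 0 0 1 0; 50 0 0 1 0; 50 0 0 1 0; 50 0 0 0.9 0; 50 0 0 0.53 0; 50 0 0 0 0; 50 0 0 0 0")

```text
time: 35.65
tool_pos: [0.5094, -0.2815, 0.1312]
tool_rot: [0.001, 0.719, 0.695, 0.0]
contact_force: [-0.0, 0.0, 0.7]
gripper_width: 0.585
```

Call:
drive_tool(commands="5 0 0 0 0; 5 0 0 0 0; 5 0 0 0 0; 5 0 0 0 0; 5 0 0 0 0; 5 0 0 -0.3 0; 5 0 0 -0.7 0; 5 0 0 -1 0")

```text
time: 36.65
tool_pos: [0.5082, -0.2807, 0.1901]
tool_rot: [-0.001, 0.719, 0.695, -0.0]
contact_force: [-0.2, -0.8, -1.6]
gripper_width: 0.337
```

Call:
drive_tool(commands="5 0 0 -1 0; 5 0 0 -1 0; 5 0 0 -1 0; 5 0 0 -1 0; 5 0 0 -1 0; 5 0 0 -1 0; 5 0.3 0 0 1; 5 0.6 0 0 1.5")

```text
time: 37.65
tool_pos: [0.5096, -0.2536, 0.3692]
tool_rot: [-0.001, 0.735, 0.678, -0.0]
contact_force: [-0.4, 0.9, -3.1]
gripper_width: 0.338
```

Run:
```python
from h import *
go((.484+.0,.412,.36),-4.4)
```

```text
tcp [ 0.5096 -0.2536  0.3692] jawyaw -4.6 shift units [22.05 -2.62  0.32] turn -0.181754281549118 tilt 0.06
```

Call:
drive_tool(commands="5 0.9 -0.11 0 -0.2; 5 0.9 -0.11 0 0; 5 0.9 -0.11 0 0; 5 0.9 -0.11 0 0; 5 0.9 -0.11 0 0; 5 0.9 -0.11 0 0; 5 0.9 -0.11 0 0; 5 0.9 -0.11 0 0")

```text
time: 38.65
tool_pos: [0.4989, -0.0353, 0.3681]
tool_rot: [-0.001, 0.733, 0.68, -0.001]
contact_force: [-0.4, 0.8, -2.3]
gripper_width: 0.339
```

Call:
drive_tool(commands="5 0.9 -0.11 0 0; 5 0.9 -0.11 0 0; 5 0.9 -0.11 0 0; 5 0.9 -0.11 0 0; 5 0.9 -0.11 0 0; 5 0.9 -0.11 0 0; 5 0.9 -0.11 0 0; 5 0.9 -0.11 0 0")

```text
time: 39.65
tool_pos: [0.4884, 0.1817, 0.3681]
tool_rot: [-0.001, 0.733, 0.68, -0.001]
contact_force: [-0.1, -0.3, -2.6]
gripper_width: 0.339
```

Call:
drive_tool(commands="5 0.9 -0.11 0 0; 5 0.9 -0.11 0 0; 5 0.9 -0.11 0 0; 5 0.9 -0.11 0 0; 5 0.8 -0.11 0 0; 5 0.6 -0.11 0 0; 5 0.4 0 0 0; 5 0.2 0 0 0")

```text
time: 40.65
tool_pos: [0.4821, 0.3499, 0.3695]
tool_rot: [0.0, 0.733, 0.68, -0.0]
contact_force: [-0.3, -0.6, -3.1]
gripper_width: 0.337
```

Run:
```python
from h import *
go((.484,.413,.174),-4.4)
s=manip.grab_frame("top")[:,:,::-1]
t=manip.grab_frame("scene")[:,:,::-1]
cv2.imwrite("pics/t8f.png",s);cv2.imwrite("pics/s8f.png",t)
```

```text
tcp [0.4821 0.3499 0.3695] jawyaw -4.2 shift units [ 2.11 -0.09  6.51] turn 0.15086178558843244 tilt 0.04
```

Call:
drive_tool(commands="5 0.7 0 0 0.1; 5 0.7 -0.05 0 0; 5 0.5 0 0 0; 5 0.21 0 0 0; 5 0 0 0.5 0; 5 0 0 0.5 0; 5 0 0 0.5 0; 5 0 0 0.5 0")

```text
time: 41.75
tool_pos: [0.4853, 0.4123, 0.3082]
tool_rot: [-0.0, 0.734, 0.68, -0.001]
contact_force: [0.3, 0.2, -2.6]
gripper_width: 0.337
```

Run:
```python
from h import *
go((.484,.413,.174),-4.4)
s=manip.grab_frame("wrist")[:,:,::-1];t=manip.grab_frame("scene")[:,:,::-1]
c=np.zeros((500,800,3),np.uint8)
c[:460,:300]=crop(t,420,200,570,430,2);c[:480,300:]=s[:,70:570]
cv2.imwrite("pics/w9.png",c)
```

```text
tcp [0.4853 0.4123 0.3082] jawyaw -4.4 shift units [ 0.02 -0.04  4.47] turn 0.016999240576751617 tilt 0.06
```

View pics/w9.png

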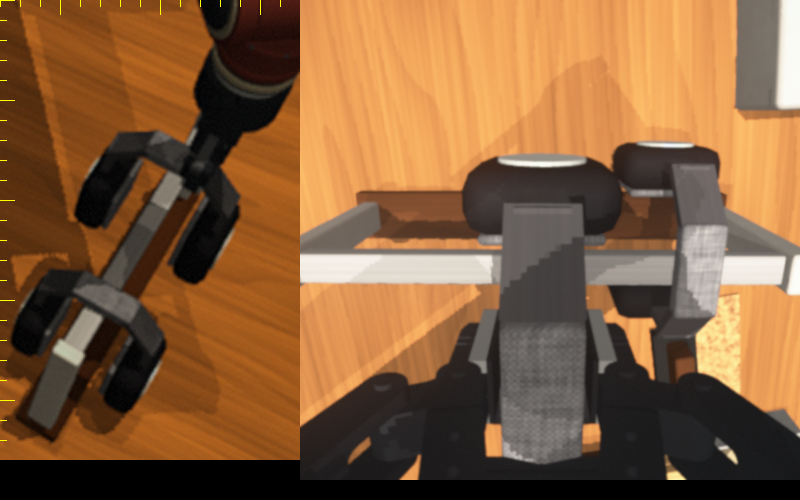

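Call:
drive_tool(commands="5 0 0 0.8 0; 5 0 0 0.8 0; 5 0 0 0.8 0; 5 0 0 0.7 0; 5 0 0 0.5 0; 5 0 0 0.4 0; 5 0 0 0.3 0; 5 0 0 0 0")

```text
time: 42.85
tool_pos: [0.4852, 0.4126, 0.1802]
tool_rot: [-0.0, 0.733, 0.68, -0.001]
contact_force: [-0.2, -0.5, -2.3]
gripper_width: 0.333
```

Call:
drive_tool(commands="5 0 0 0.1 0; 5 0 0 0.1 0; 5 0 0 0 0; 5 0 0 0 0; 5 0 0 0 0; 5 0 0 0 0; 5 0 0 0 0; 5 0 0 0 0")

```text
time: 43.85
tool_pos: [0.4855, 0.4128, 0.1749]
tool_rot: [0.0, 0.733, 0.68, 0.0]
contact_force: [-0.7, 1.0, -2.4]
gripper_width: 0.34
```

Call:
drive_tool(commands="5 0 0 0.05 0; 5 0 0 0.05 0; 5 0 0 0 0; 5 0 0 0 0; 5 0 0 0 0; 5 0 0 0 0; 5 0 0 0 0; 5 0 0 0 0")

```text
time: 44.85
tool_pos: [0.4857, 0.4134, 0.1735]
tool_rot: [-0.0, 0.733, 0.68, 0.001]
contact_force: [-3.2, 0.5, 4.4]
gripper_width: 0.339
```

Call:
drive_tool(commands="30 0 0 0 0; 50 0 0 0 0; 50 0 0 0 0; 50 0 0 0 0; 50 0 0 -0.3 0; 50 0 0 -0.7 0; 50 0 0 -1 0; 50 0 0 -1 0")

```text
time: 45.85
tool_pos: [0.4858, 0.413, 0.2649]
tool_rot: [0.0, 0.733, 0.68, 0.001]
contact_force: [1.1, 0.6, 0.2]
gripper_width: 0.582
```

Call:
drive_tool(commands="50 -0.5 0 -0.5 0; 50 -1 0 0 0; 50 -1 0 0 0; 50 -1 0 0 0; 50 -1 0 0 0; 50 -1 0 0 0; 50 -1 0 0 0; 50 -1 0 0 0")

```text
time: 46.85
tool_pos: [0.4678, 0.1867, 0.2771]
tool_rot: [0.0, 0.734, 0.68, -0.0]
contact_force: [-0.6, 0.2, 0.5]
gripper_width: 0.588
```

Call:
drive_tool(commands="50 -1 0 0 -1; 50 -1 -0.1 0 -1; 50 -1 -0.1 0 -1; 50 -1 -0.1 0 -0.7; 50 -1 -0.1 0 0; 50 -1 -0.1 0 0; 50 -1 -0.1 0 0; 50 -1 -0.1 0 0")

```text
time: 47.85
tool_pos: [0.4391, -0.0522, 0.2771]
tool_rot: [0.0, 0.711, 0.703, -0.0]
contact_force: [0.8, 0.2, -0.8]
gripper_width: 0.589
```

Run:
```python
from h import *
go((.382,-.296,.131),-0.7)
s=manip.grab_frame("top")[:,:,::-1];t=manip.grab_frame("scene")[:,:,::-1]
c=np.zeros((600,800,3),np.uint8)
c[:510,:294]=crop(s,383,180,481,350,3)
c[:400,300:500]=crop(s,60,130,160,330,2)
c[:460,500:]=crop(t,420,200,570,430,2)
cv2.imwrite("pics/t10.png",c)
```

```text
tcp [ 0.4391 -0.0522  0.2771] jawyaw -0.7 shift units [-8.15 -1.81  4.87] turn 0.016325286703121833 tilt 0.02
```

View pics/t10.png

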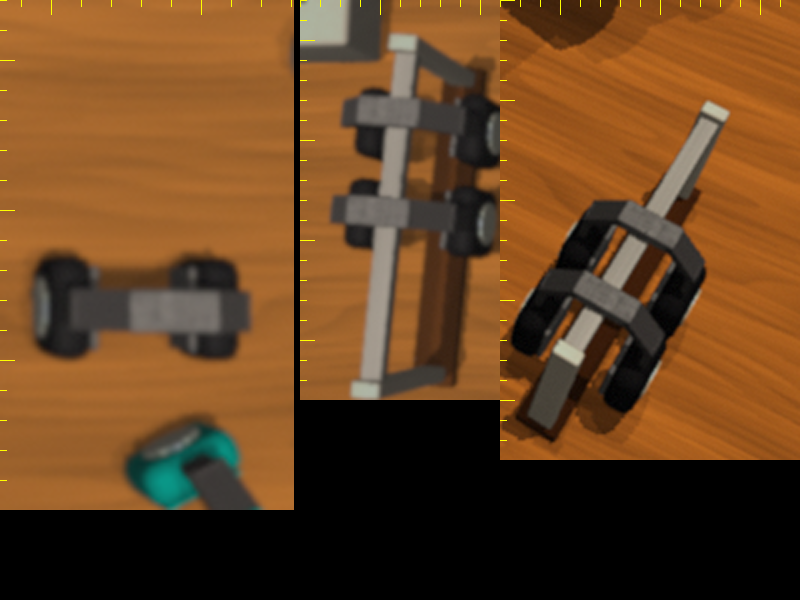

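Call:
drive_tool(commands="50 -1 -0.25 0 0; 50 -1 -0.25 0 0; 50 -1 -0.25 0 0; 50 -1 -0.25 0 0; 50 -1 -0.25 0 0; 50 -1 -0.25 0 0; 50 -1 -0.25 0 0; 50 -0.8 0 0 0")

```text
time: 48.95
tool_pos: [0.3845, -0.2849, 0.2771]
tool_rot: [0.0, 0.711, 0.703, 0.0]
contact_force: [1.4, 0.4, 0.5]
gripper_width: 0.579
```

Run:
```python
from h import *
go((.382,-.296,.131),-0.7)
```

```text
tcp [ 0.3845 -0.2849  0.2771] jawyaw -0.7 shift units [-0.37 -0.08  4.87] turn 0.013945240865041342 tilt 0.03
```

Call:
drive_tool(commands="50 -0.36 -0.05 0.4 0; 50 0 0 1 0; 50 0 0 1 0; 50 0 0 1 0; 50 0 0 0.9 0; 50 0 0 0.57 0; 50 0 0 0 0; 50 0 0 0 0")

```text
time: 49.95
tool_pos: [0.3838, -0.2954, 0.1318]
tool_rot: [0.001, 0.711, 0.703, 0.0]
contact_force: [-0.9, 0.7, -0.4]
gripper_width: 0.583
```

Call:
drive_tool(commands="5 0 0 0 0; 5 0 0 0 0; 5 0 0 0 0; 5 0 0 0 0; 5 0 0 0 0; 5 0 0 -0.3 0; 5 0 0 -0.7 0; 5 0 0 -1 0")

```text
time: 50.95
tool_pos: [0.3825, -0.2941, 0.1899]
tool_rot: [-0.002, 0.711, 0.703, 0.0]
contact_force: [1.0, -0.0, -2.0]
gripper_width: 0.336
```

Call:
drive_tool(commands="5 0 0 -1 0; 5 0 0 -1 0; 5 0 0 -1 0; 5 0 0 -1 0; 5 0 0 -1 0; 5 0 0 -1 0; 5 0.3 0 0 2; 5 0.6 0 0 1.7")

```text
time: 51.95
tool_pos: [0.3841, -0.2679, 0.3708]
tool_rot: [-0.0, 0.734, 0.679, 0.0]
contact_force: [0.5, 0.5, -2.9]
gripper_width: 0.332
```

Run:
```python
from h import *
go((.380,.421,.36),-4.4)
```

```text
tcp [ 0.3841 -0.2679  0.3708] jawyaw -4.5 shift units [22.88 -1.92  0.37] turn -0.06202169796230805 tilt 0.02
```

Call:
drive_tool(commands="5 0.9 0 0 0; 5 0.9 0 0 0; 5 0.9 0 0 0; 5 0.9 0 0 0; 5 0.9 0 0 0; 5 0.9 0 0 0; 5 0.9 0 0 0; 5 0.9 0 0 0")

```text
time: 52.95
tool_pos: [0.4004, -0.0516, 0.3704]
tool_rot: [-0.0, 0.733, 0.68, 0.0]
contact_force: [1.0, -0.1, -2.3]
gripper_width: 0.339
```

Call:
drive_tool(commands="5 0.9 0 0 0; 5 0.9 0 0 0; 5 0.9 0 0 0; 5 0.9 0 0 0; 5 0.9 0 0 0; 5 0.9 -0.1 0 0; 5 0.9 -0.1 0 0; 5 0.9 -0.1 0 0")

```text
time: 53.95
tool_pos: [0.4077, 0.1644, 0.3704]
tool_rot: [-0.0, 0.733, 0.68, -0.0]
contact_force: [-0.3, -0.2, -1.7]
gripper_width: 0.335
```

Call:
drive_tool(commands="5 0.9 -0.2 0 0; 5 0.9 -0.2 0 0; 5 0.9 -0.2 0 0; 5 0.9 -0.2 0 0; 5 0.9 -0.2 0 0; 5 0.7 -0.2 0 0; 5 0.5 -0.2 0 0; 5 0.3 -0.2 0 0")

```text
time: 54.95
tool_pos: [0.3734, 0.347, 0.3705]
tool_rot: [-0.0, 0.733, 0.68, -0.0]
contact_force: [0.3, -0.1, -2.2]
gripper_width: 0.336
```

Run:
```python
from h import *
go((.380,.421,.174),-4.4)
```

```text
tcp [0.3734 0.347  0.3705] jawyaw -4.3 shift units [2.48 0.04 6.55] turn 0.06262283684671388 tilt 0.04
```

Call:
drive_tool(commands="5 0.8 0.04 0 0; 5 0.8 0 0 0; 5 0.6 0 0 0; 5 0.27 0 0 0; 5 0 0 0.5 0; 5 0 0 0.5 0; 5 0 0 0.5 0; 5 0 0 0.5 0")

```text
time: 55.95
tool_pos: [0.3805, 0.4198, 0.3092]
tool_rot: [0.0, 0.734, 0.68, -0.0]
contact_force: [-0.4, -0.8, -3.3]
gripper_width: 0.334
```

Run:
```python
from h import *
go((.380,.421,.174),-4.4)
s=manip.grab_frame("wrist")[:,:,::-1];t=manip.grab_frame("scene")[:,:,::-1]
c=np.zeros((500,800,3),np.uint8)
c[:460,:300]=crop(t,420,200,570,430,2);c[:480,300:]=s[:,70:570]
cv2.imwrite("pics/w11.png",c)
```

```text
tcp [0.3805 0.4198 0.3092] jawyaw -4.4 shift units [ 0.04 -0.02  4.51] turn 0.014044000673422374 tilt 0.06
```

View pics/w11.png

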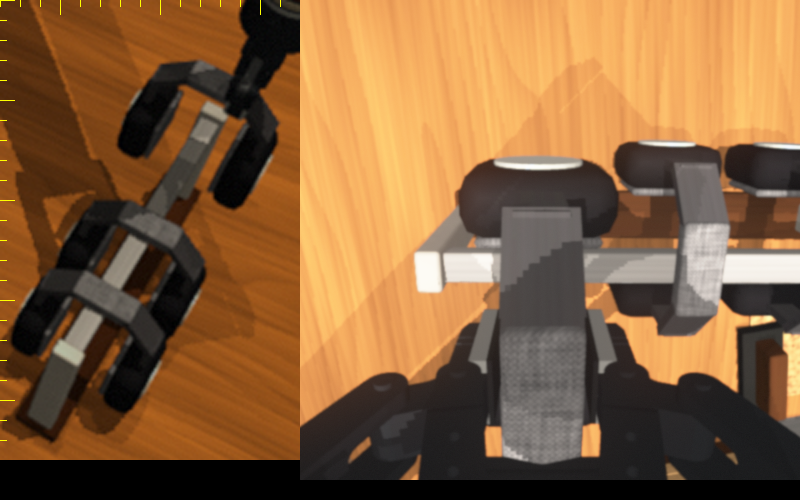

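Clear of the post and its neighbour; lower it.

Call:
drive_tool(commands="5 0 0 0.8 0; 5 0 0 0.8 0; 5 0 0 0.8 0; 5 0 0 0.7 0; 5 0 0 0.5 0; 5 0 0 0.4 0; 5 0 0 0.4 0; 5 0 0 0 0")

```text
time: 57.05
tool_pos: [0.3802, 0.4199, 0.1777]
tool_rot: [-0.0, 0.733, 0.68, -0.001]
contact_force: [-0.3, 0.0, -2.1]
gripper_width: 0.335
```

Call:
drive_tool(commands="5 0 0 0.1 0; 5 0 0 0.05 0; 5 0 0 0 0; 5 0 0 0 0; 5 0 0 0 0; 5 0 0 0 0; 5 0 0 0 0; 5 0 0 0 0")

```text
time: 58.05
tool_pos: [0.3806, 0.4203, 0.1743]
tool_rot: [-0.0, 0.733, 0.68, -0.0]
contact_force: [0.1, 0.6, -1.7]
gripper_width: 0.336
```

Call:
drive_tool(commands="5 0 0 0.06 0; 5 0 0 0.05 0; 5 0 0 0 0; 5 0 0 0 0; 5 0 0 0 0; 5 0 0 0 0; 5 0 0 0 0; 5 0 0 0 0")

```text
time: 59.05
tool_pos: [0.3809, 0.4214, 0.1736]
tool_rot: [-0.001, 0.733, 0.68, 0.001]
contact_force: [-3.6, -0.2, 6.3]
gripper_width: 0.337
```

Call:
drive_tool(commands="30 0 0 0 0; 50 0 0 0 0; 50 0 0 0 0; 50 0 0 0 0; 50 0 0 -0.3 0; 50 0 0 -0.7 0; 50 0 0 -1 0; 50 0 0 -1 0")

```text
time: 60.05
tool_pos: [0.3809, 0.4205, 0.2639]
tool_rot: [0.0, 0.733, 0.68, 0.001]
contact_force: [0.3, 0.1, 0.3]
gripper_width: 0.585
```

Call:
drive_tool(commands="50 0 0 -1 0; 50 0 0 -1 0; 50 -1 0 0 0; 50 -1 0 0 0; 50 -1 0 0 0; 50 -1 0 0 0; 50 -1 0 0 0; 50 -1 0 0 0")

```text
time: 61.05
tool_pos: [0.367, 0.2399, 0.3232]
tool_rot: [0.001, 0.733, 0.68, 0.001]
contact_force: [0.0, -0.1, 1.0]
gripper_width: 0.587
```

Call:
drive_tool(commands="50 -1 0 0 0; 50 -1 0 0 0; 50 -1 0 0 0; 50 -1 0.3 0 0; 50 -1 0.5 0 0; 50 -1 0.5 0 0; 50 -1 0.5 0 0; 50 -1 0.5 0 0")

```text
time: 62.05
tool_pos: [0.418, -0.0049, 0.3232]
tool_rot: [0.001, 0.734, 0.68, 0.001]
contact_force: [-0.0, 1.2, -0.1]
gripper_width: 0.586
```

Call:
drive_tool(commands="50 -1 0 0 0; 50 -1 0 0 0; 50 -1 0 0 0; 50 -1 0 0 0; 50 -1 0 0 0; 50 -1 0 0 0; 50 0 0 0 0; 50 0 0 0 0")

```text
time: 63.05
tool_pos: [0.404, -0.1829, 0.3222]
tool_rot: [0.001, 0.733, 0.68, 0.0]
contact_force: [0.1, -0.4, -0.1]
gripper_width: 0.585
```

Run:
```python
from h import *
s=manip.grab_frame("top")[:,:,::-1];t=manip.grab_frame("scene")[:,:,::-1]
c=np.zeros((600,800,3),np.uint8)
c[:460,:600]=crop(s,60,100,360,330,2)
c[:460,600:]=crop(t,420,210,520,440,2)
cv2.imwrite("pics/t12.png",c)
print(manip.state()["tool_pos"],manip.state()["contact_force"])
```

```text
[ 0.40407241 -0.18250674  0.32173163] [-0.30158084  0.02500547  0.61617178]
```

View pics/t12.png

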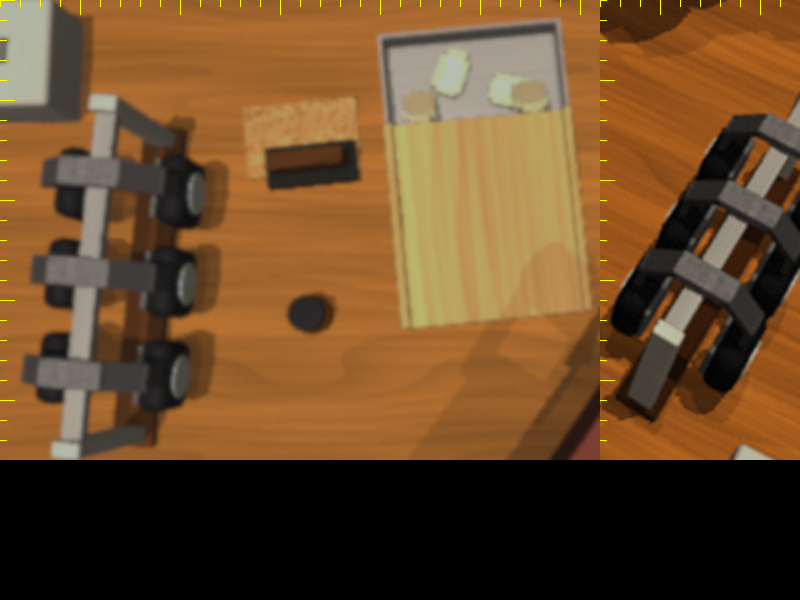

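Run:
```python
from h import *
p=manip.camera_params("top")
q=px2w(p,[(60+x/2,100+y/2) for x,y in[(265,150),(340,142),(343,163),(268,170)]],.06)
d=q[0]+q[3]-q[1]-q[2]
print(q.mean(0),np.degrees(np.arctan2(d[1],d[0])),np.linalg.norm(q[0]-q[1]))
c=q.mean(0);go((c[0]+.001,c[1]+.004,.26),6)
```

```text
[0.62795345 0.18467527 0.06      ] 95.33545475060481 0.08853348574561308
tcp [ 0.4041 -0.1825  0.3217] jawyaw -4.3 shift units [12.9   6.55  2.06] turn -10.292557465840972 tilt 0.06
```

Call:
drive_tool(commands="60 0 0 0 -5; 60 0 0 0 -4.6; 60 0 0 0 0; 60 0 0 0 0; 60 0 0 0 0; 60 0 0 0 0; 60 0 0 0 0; 60 0 0 0 0")

```text
time: 64.15
tool_pos: [0.4039, -0.1833, 0.321]
tool_rot: [-0.0, 0.674, 0.739, -0.0]
contact_force: [0.4, 0.1, -0.5]
gripper_width: 0.699
```

Run:
```python
from h import *
go((.629,.188,.2),5.3)
```

```text
tcp [ 0.4039 -0.1833  0.321 ] jawyaw 5.2 shift units [11.64  8.6   4.03] turn -0.06725580494720873 tilt 0.01
```

Call:
drive_tool(commands="60 0.8 0.6 0 0; 60 0.8 0.6 0 0; 60 0.8 0.6 0 0; 60 0.8 0.6 0 0; 60 0.8 0.6 0 0; 60 0.8 0.6 0 0; 60 0.8 0.6 0.3 0; 60 0.8 0.6 0.4 0")

```text
time: 65.15
tool_pos: [0.5305, 0.022, 0.3002]
tool_rot: [0.0, 0.674, 0.739, 0.0]
contact_force: [0.5, 0.8, -0.3]
gripper_width: 0.701
```

Call:
drive_tool(commands="60 0.8 0.6 0.4 0; 60 0.8 0.6 0.4 0; 60 0.8 0.6 0.5 0; 60 0.8 0.6 0.5 0; 60 0.8 0.6 0.5 0; 60 0.8 0.6 0.5 0; 60 0.44 0.2 0.5 0; 60 0 0 0 0")

```text
time: 66.15
tool_pos: [0.6278, 0.1883, 0.1987]
tool_rot: [-0.001, 0.674, 0.739, -0.002]
contact_force: [0.5, 0.0, -0.4]
gripper_width: 0.705
```

Run:
```python
from h import *
go((.629,.188,.029),5.3)
p=manip.camera_params("wrist");im=manip.grab_frame("wrist")[:,:,::-1].copy()
cv2.imwrite("pics/w13f.png",im)
hsv=cv2.cvtColor(im,cv2.COLOR_BGR2HSV)
for n,m,z in(("foot+bar",hsv[:,:,2]<95,.022),("black",(hsv[:,:,2]<75)&(hsv[:,:,1]<120),.022)):
    m=(m*255).astype(np.uint8);m[315:]=0
    m=cv2.morphologyEx(m,cv2.MORPH_OPEN,np.ones((5,5)))
    for c in cv2.findContours(m,0,2)[0]:
        if cv2.contourArea(c)>1500:
            r=cv2.minAreaRect(c);b=cv2.boxPoints(r);print(n,r,px2w(p,b,z)[:,:2].round(3).tolist(),px2w(p,b,z).mean(0).round(4))
cv2.imwrite("pics/w13.png",crop(im,150,50,500,330,2))
```

```text
tcp [0.6278 0.1883 0.1987] jawyaw 5.3 shift units [-0.01  0.06  5.66] turn 4.972858675955649e-07 tilt 0.23
foot+bar ((60.92268371582031, 206.7010498046875), (59.702354431152344, 66.91131591796875), 66.03751373291016) [[0.397, 0.188], [0.449, 0.213], [0.466, 0.172], [0.413, 0.145]] [0.4311 0.1796 0.022 ]
foot+bar ((312.0, 217.0), (144.0, 64.0), 90.0) [[0.599, 0.241], [0.646, 0.245], [0.659, 0.133], [0.607, 0.128]] [0.6278 0.1868 0.022 ]
foot+bar ((250.0, 22.5), (45.0, 154.0), 90.0) [[0.519, 0.332], [0.624, 0.341], [0.627, 0.312], [0.52, 0.303]] [0.5723 0.322  0.022 ]
black ((54.5, 209.0), (56.0, 55.0), 90.0) [[0.405, 0.198], [0.45, 0.202], [0.447, 0.157], [0.401, 0.153]] [0.4258 0.1774 0.022 ]
black ((312.0, 214.5), (137.0, 64.0), 90.0) [[0.599, 0.24], [0.646, 0.245], [0.658, 0.138], [0.607, 0.133]] [0.6276 0.1891 0.022 ]
black ((250.0, 16.5), (33.0, 150.0), 90.0) [[0.521, 0.332], [0.622, 0.34], [0.624, 0.319], [0.521, 0.311]] [0.5721 0.3259 0.022 ]
```

Call:
drive_tool(commands="60 0 0.02 0.7 0; 60 0 0 1 0; 60 0 0 1 0; 60 0 0 1 0; 60 0 0 1 0; 60 0 0 0.65 0; 60 0 0 0.3 0; 60 0 0 0 0")

```text
time: 67.2
tool_pos: [0.6294, 0.1879, 0.0313]
tool_rot: [-0.0, 0.674, 0.739, -0.0]
contact_force: [0.2, 0.7, -0.3]
gripper_width: 0.703
```

Call:
drive_tool(commands="5 0 0 0 0; 5 0 0 0 0; 5 0 0 0 0; 5 0 0 0 0; 5 0 0 0 0; 5 0 0 0 0; 5 0 0 -0.5 0; 5 0 0 -0.5 0")

```text
time: 68.2
tool_pos: [0.6288, 0.188, 0.0616]
tool_rot: [-0.0, 0.674, 0.739, -0.001]
contact_force: [0.7, -0.7, -0.7]
gripper_width: 0.252
```

Run:
```python
from h import *
go((.664,.2005,.0304),5.3)
```

```text
tcp [0.6288 0.188  0.0616] jawyaw 5.2 shift units [0.31 1.21 1.04] turn -0.056659951878131665 tilt 0.09
```

Call:
drive_tool(commands="5 0.31 0.6 0 0; 5 0 0.61 0 0; 5 0 0 0.3 0; 5 0 0 0.3 0; 5 0 0 0.2 0; 5 0 0 0.1 0; 5 0 0 0 0; 5 0 0 0 0")

```text
time: 69.2
tool_pos: [0.665, 0.2008, 0.0349]
tool_rot: [0.0, 0.674, 0.739, 0.0]
contact_force: [0.4, 0.2, -1.1]
gripper_width: 0.245
```

Call:
drive_tool(commands="5 0 0 0.05 0; 5 0 0 0.05 0; 5 0 0 0 0; 5 0 0 0 0; 5 0 0 0 0; 5 0 0 0 0; 5 0 0 0 0; 5 0 0 0 0")

```text
time: 70.2
tool_pos: [0.6653, 0.2008, 0.033]
tool_rot: [0.0, 0.674, 0.739, 0.0]
contact_force: [-3.5, -1.7, 5.2]
gripper_width: 0.249
```

Contact with the mat; release and retreat.

Call:
drive_tool(commands="60 0 0 0 0; 60 0 0 0 0; 60 0 0 0 0; 60 0 0 0 0; 60 0 0 -0.5 0; 60 0 0 -1 0; 60 0 0 -1 0; 60 0 0 -1 0")

```text
time: 71.2
tool_pos: [0.6651, 0.2008, 0.1389]
tool_rot: [0.0, 0.674, 0.739, 0.001]
contact_force: [-0.2, -0.1, -0.9]
gripper_width: 0.704
```

Call:
drive_tool(commands="60 0 0 -1 0; 60 0 0 -1 0; 60 0 0 -1 0; 60 0 0 -1 0; 60 -0.8 -0.6 0 0; 60 -0.8 -0.6 0 0; 60 -0.8 -0.6 0 0; 60 -0.8 -0.6 0 0")

```text
time: 72.2
tool_pos: [0.6014, 0.0978, 0.2579]
tool_rot: [0.001, 0.674, 0.739, 0.001]
contact_force: [-0.7, -0.2, -0.3]
gripper_width: 0.703
```

Call:
drive_tool(commands="60 -0.8 -0.6 0 0; 60 -0.8 -0.6 0 0; 60 -0.8 -0.6 0 0; 60 -0.8 -0.6 0 0; 60 -0.8 -0.6 0 0; 60 -0.8 -0.6 0 0; 60 -0.8 -0.6 0 0; 60 -0.8 -0.6 0 0")

```text
time: 73.2
tool_pos: [0.4755, -0.1066, 0.2579]
tool_rot: [0.001, 0.674, 0.739, 0.0]
contact_force: [-0.2, -0.4, -0.3]
gripper_width: 0.699
```

Call:
drive_tool(commands="60 -0.8 0 0 0; 60 -0.8 0 0 0; 60 -0.8 0 0 0; 60 -0.5 0 0 0; 60 -0.3 0 0 0; 60 0 0 0 0; 60 0 0 0 0; 60 0 0 0 0")

```text
time: 74.2
tool_pos: [0.4848, -0.2009, 0.2565]
tool_rot: [-0.0, 0.674, 0.739, 0.0]
contact_force: [-0.2, -0.8, -0.1]
gripper_width: 0.701
```

Run:
```python
from h import *
s=manip.grab_frame("top")[:,:,::-1];t=manip.grab_frame("scene")[:,:,::-1]
c=np.zeros((600,800,3),np.uint8)
c[:460,:600]=crop(s,60,100,360,330,2)
c[:600,600:]=cv2.resize(t[180:480,440:540],None,fx=2,fy=2)
cv2.imwrite("pics/t14.png",c)
st=manip.state();print(st["time"],st["tool_pos"],st["contact_force"])
```

```text
74.3 [ 0.48482306 -0.20097874  0.25650479] [ 0.52425628 -0.10441476  0.99131638]
```

View pics/t14.png

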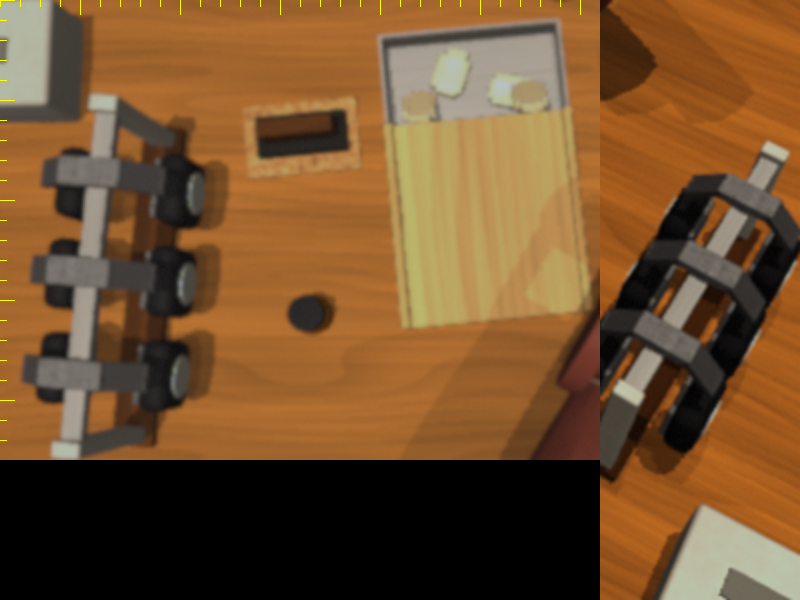

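```bash
python3 -c "
from plant import manip
print(manip.job_done())"
```

```text
the job is handed in; nothing more can be done
None
```

The station is ready and I handed the job in at about 74 s of the 210 s allowed; no verdict came back.

- **Wax chips:** I pushed all four chips into the tray with the scraper in two strokes. The last top view shows four chips in the tray and none on the board. Two lie close against the board's end and look tilted. I saw them beyond the edge but did not measure their heights.
- **Headphones:** All three pairs hang astride the bar, spaced between the posts and upright in both views. The first one's crown sits about 9 mm off the bar's centre line, well inside the 35 mm limit. I judged the other two by eye only.
- **Scraper:** It was back on the mat, then got knocked aside while I was hanging headphones, about 35 mm in x and 13 mm in y. The view after the third pair showed this, so I re-measured it, regripped it and placed it again. The last view shows it lying lengthwise in the middle of the mat.
- **Bottle, jar and mug:** I never went near them with the fingers low. The final crop shows the jar where it stood; the bottle and mug were outside that crop, so I did not check them at the end.
- **Measurement disagreement:** The top and wrist cameras differed by 3–6 mm on positions, so I averaged them or added a few millimetres.

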